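# Open the overlapping double door of the mineral case

## Task

Open both leaves of the little mineral case on the cedar step wide, until each stands about square to the front, and leave them so for the class. One leaf carries a strip that laps over the other and is held by a sprung catch: open that leaf first, then the leaf it covered, and never force the covered one. Leave the specimens on the step where they lie.

Things in the scene. Friction and masses are not known exactly. Their poses are not given: they have to be found in the camera images.
- case: Fixed cedar step (460 wide in y, 360 deep, 30 mm tall) with a glazed beech specimen case on it (344 wide, 170 deep, top at 250 mm). Origin: centre of the step's underside, on the table, below the case's front plane; z up, -x looks out of the doors to the robot, +y is the robot's left. The leaves hang before this plane, 80 to 245 mm above the table, and swing 50 mm above the step.
- cover_leaf (a joint): Covering leaf of the glazed double door, 168 wide, 165 tall, 16 mm thick, on the case's +y (robot's left) side; vertical hinge at (-0.008, +0.172) m in the case frame. Rad: 0 shut, grows as it swings towards the robot, stop 1.75, square at 1.57. A strip 40 wide, 8 mm thick on its free edge laps 19 mm over the other leaf. Sprung catch: lets go within 0.1 rad at 5 to 15 N on the post (more if held stiffly); then swings freely and stays put.
- under_leaf (a joint): Covered leaf of the glazed double door, 168 wide, 165 tall, 16 mm thick, on the case's -y (robot's right) side; vertical hinge at (-0.008, -0.172) m in the case frame. Rad: 0 shut, grows as it swings towards the robot, stop 1.75, square at 1.57. Its free edge lies behind the other leaf's strip; no catch of its own. Uncovered, it swings freely and stays put.
- cover_leaf_post (a point): Pull of the covering leaf (robot's left): plain upright steel post, 12 mm diameter, top 245 mm, bottom 190 mm above the table, its axis 41 mm before the leaf's face; a 10 mm stub at 197 mm height joins it. Point: on the post's axis at 225 mm, where to grip it from above; it turns with the leaf. Shut, it is at (-0.057, +0.045) m in the case frame.
- under_leaf_post (a point): Pull of the covered leaf (robot's right): plain upright steel post, 12 mm diameter, top 245 mm, bottom 190 mm above the table, its axis 41 mm before the leaf's face; a 10 mm stub at 197 mm height joins it. Point: on the post's axis at 225 mm, where to grip it from above; it turns with the leaf. Shut, it is at (-0.057, -0.045) m in the case frame.
- selenite: Bystander: white selenite wand, 120 x 20 x 18 mm, lying on the step in front of the doors. Origin: centre of its underside, x along it.
- copper: Bystander: native copper chunk, about 44 x 34 x 34 mm, lying on the step. Origin: centre of its underside.
- streak_plate: Bystander: unglazed white ceramic streak plate, 50 x 50 x 7 mm, lying on the step. Origin: centre of its underside.

How it is judged:
By the outcome, as a careful person would: the job done as asked, in the order asked, and still so for the second after the job is handed in, with the robot touching nothing.
It also fails if it takes over 61 s, if anything falls off the work surface, if the arm or the gripper's body presses on something with over 40 N, if the wrist force passes 120 N, or if a joint passes its speed limit or range.

## Robot

A 6-joint arm with a two-finger parallel gripper is mounted at the origin on the work surface. World frame = base frame: x ahead of the robot, y to its left, z up, the work surface at z = 0. Lengths are in mm, angles in rad, forces in N, time in s.
With the tool pointing down it reaches from about 300 to 875 mm from the base axis. Payload 6.4 kg.
Tool frame: the origin (TCP) lies on the centre line of the jaws, within the pads' length; the fingertips stand 19 mm ahead of it and the grasp point (between the pads) is the TCP (env.finger_overhang is the z of the fingertips in the tool frame, in mm); z points along the fingers, y is the line along which they close (so a half turn about z gives the same grasp; the last joint's range is limited). The gripper opens to 85 mm and grips with 20 to 120 N. Pads are 22 mm wide; open, the fingers measure 114 mm over their backs; the gripper's body (76 mm by 85 mm) begins 54 mm behind the grasp point. The pads swing forward as they close: fully open they stand 13 mm farther back than shut.
Start: joints at [-1.415, 0.181, 1.607, -0, 1.354, -0.206], TCP at [203.543, -537.784, 250.288] pointing down, gripper open.
Joint ranges: [-2.99, 2.99], [-0.89, 2.07], [0.3, 2.58], [-1.14, 4.28], [0, 2.63], [-3.12, 3.12]. Speed limits (rad/s): [2.57, 2.57, 3.01, 3.14, 3.14, 3.14].

## Interface

Orientations are given as a 3x3 rotation matrix whose columns are the frame's x, y, z axes.
In Python, from workcell import env, get_image, camera_info, finder gives the robot as it stands. The module is installed in compiled form; this text tells all that it offers.
- The arm moves only by the tool carry_out, never from a script. Its argument "targets" is a list of rows, each a list of 3 entries, a list of its own where there are three numbers: the shift along the tool's x, y, z in cm, then the turn, a rotation vector about the tool's x, y, z in rad, then the opening, from -1 (shut) to 1 (fully open). A call has 1 to 8 rows; each row shifts and turns the commanded pose from where the row before left it, along the tool's axes as they then stand; what a row does not reach is not made up. A row lasts 1/8 s, in which the tool goes at most 62.5 mm and 10.7 degrees, less where a joint would pass 70% of its speed; a pose out of reach is approached as far as the arm can. A call with a gripper value outside its range is refused whole. The fingers move at their own pace and stop on an object; "grip_force" is the grip in N (left out, the last holds). Time passes only in rows, so rows that do not move let the fingers close. It gives the time, the measured TCP pose, the force, the opening and the grip force at its end, in the units of the state.
- env.sense(): the state, without advancing time (a new reading comes with each control period).
- get_image(name): name is "side" or "top"; returns (picture, depth): 420x560x3 uint8, blue, green, red; 420x560 float32, mm along the optical axis (not along the pixel's ray), 0 where there is no reading.
- camera_info(name): a dict with "fx", "fy", "cx", "cy" (pixels), "eye" and "orientation" of the camera in the world. Camera axes: x right, y up, looking along -z (the intrinsics and any distortion apply to the point x, -y, -z); pixel columns grow to the right and rows downward; lengths in mm; the calibration is good to about 2 mm. A picture is of the moment at which its call begins. camera_info takes no time and is no camera call.
- env.hand_in(): hands the job in; it is judged then, once.
Trained networks look in the newest picture that a camera, given by its name, has taken for a name from the list of things; names that differ only in an ending like _2 or _b are one class to them, and where a whole thing is asked for, a point or a joint stands for the part that bears it (a point fixed in the world has none). Each returns a list of dicts, best first, with "conf" (0 to 1); they miss things now and then, are a little off and sometimes report something else, mostly with a low value. They report only what shows in the picture. A call takes as long as a camera call.
- finder.regions_of(camera, target): "pixels" (420x560 bool, what is visible of it) and "uv" ([column, row] in pixels, amid what is visible of it).
The state is a dict: "clock": time; "joint_pos": joint angles; "qvel": joint speeds; "joint_torque": joint torques, N m; "tool_pos": TCP position; "eef_rot": TCP orientation; "contact_force": force on the tool from outside, world axes, zero at the start; "ft_torque": the same for the moment, N m; "opening": opening from 0.0 (shut) to 1.0 (fully open); "gripper_force": force on a finger pad.
Only numpy, scipy, OpenCV 4.12 (cv2) and the standard library are available. Lean on these libraries where they do the work, as an engineer would, in place of code of your own. Each camera call takes 0.05 s, during which the arm holds its last target. There are 200 camera calls.

## Working session

There is one attempt and no reset: what is moved stays moved. The work goes in short steps, Python scripts to look and compute and a tool call to move; the robot and the scene stay as the last step left them, time stands still between calls to the robot, and variables do not carry over. Pictures are saved under pics/ and viewed, at most 10 in all, crops included, and the job is handed in when it is done.

Besides the shell and the picture viewer there is one more tool, called as name([rows], argument=value, ...), one row to a line, values as JSON. carry_out: Moves the arm, as the interface text tells. Its arguments: {"type":"object","properties":{"targets":{"type":"array"},"grip_force":{"type":"number"}},"required":["targets"]}

```bash
mkdir -p pics; cat > h.py <<'E'
import numpy as np, cv2
from workcell import env, get_image, camera_info, finder
def world(cam, u, v, d):
    c=camera_info(cam); R=np.array(c["orientation"]); 
    p=np.array([(u-c["cx"])/c["fx"]*d, -(v-c["cy"])/c["fy"]*d, -d*np.ones_like(u,float)])
    return (R@p.reshape(3,-1)).T+np.array(c["eye"])
def cloud(cam, mask, dep):
    v,u=np.nonzero(mask&(dep>0)); return world(cam,u.astype(float),v.astype(float),dep[v,u])
E
python3 - <<'E'
from h import *
s=env.sense(); print(s['clock'],s['tool_pos'],s['eef_rot'],s['opening'])
for c in ['top','side']:
    im,d=get_image(c); cv2.imwrite(f'pics/{c}0.png',im); print(c,camera_info(c))
    for n in ['case','cover_leaf','under_leaf','cover_leaf_post','under_leaf_post','selenite','copper','streak_plate']:
        for r in finder.regions_of(c,n)[:2]:
            P=cloud(c,r['pixels'],d)
            print(n,round(r['conf'],2),np.round(r['uv']),r['pixels'].sum(), np.round(np.median(P,0)) if len(P) else '', np.round(np.percentile(P,[2,98],axis=0)).tolist() if len(P) else '')
E
```

```text
0.0 [ 203.45221139 -537.23582806  249.38447053] [[ 9.35260857e-01  3.53959111e-01 -2.76590950e-04]
 [ 3.53959034e-01 -9.35259284e-01  1.75325487e-03]
 [ 3.61896280e-04 -1.73765252e-03 -9.99998425e-01]] 0.9991797897092517
top {'fx': 436.91702491635795, 'fy': 436.91702491635795, 'cx': 279.49416878090125, 'cy': 206.87534735103054, 'eye': array([404.8797147 ,  26.16252972, 934.87797822]), 'orientation': array([[-0.02719038,  0.98053176, -0.19446891],
       [-0.99961826, -0.02571675,  0.01009881],
       [ 0.00490109,  0.19466926,  0.9808567 ]])}
case 0.93 [292. 170.] 43666 [621.  -8. 241.] [[437.0, -201.0, 27.0], [788.0, 217.0, 251.0]]
cover_leaf 0.76 [246. 167.] 3627 [624.  74. 201.] [[576.0, -13.0, 83.0], [645.0, 165.0, 246.0]]
under_leaf 0.89 [341. 181.] 3131 [592. -93. 203.] [[556.0, -168.0, 83.0], [615.0, -13.0, 246.0]]
cover_leaf_post 0.66 [247. 171.] 3663 [624.  73. 201.] [[576.0, -13.0, 82.0], [645.0, 166.0, 246.0]]
selenite 0.75 [270. 248.] 610 [498.  40.  47.] [[486.0, -18.0, 30.0], [512.0, 95.0, 50.0]]
copper 0.85 [200. 242.] 365 [508. 186.  52.] [[488.0, 167.0, 40.0], [530.0
[... 703 characters left out ...]
], [609.0, -16.0, 245.0]]
under_leaf 0.31 [240. 215.] 5154 [624.  85. 186.] [[572.0, -5.0, 84.0], [648.0, 171.0, 245.0]]
cover_leaf_post 0.66 [243. 213.] 5056 [624.  83. 186.] [[571.0, -5.0, 86.0], [646.0, 171.0, 245.0]]
under_leaf_post 0.91 [290. 158.] 2129 [588. -91. 200.] [[551.0, -167.0, 83.0], [609.0, -15.0, 245.0]]
selenite 0.83 [310. 261.] 509 [496.  49.  47.] [[484.0, -15.0, 36.0], [509.0, 98.0, 49.0]]
selenite 0.64 [340. 203.] 351 [ 467. -155.   36.] [[439.0, -183.0, 30.0], [495.0, -129.0, 39.0]]
copper 0.98 [280. 322.] 516 [507. 197.  51.] [[487.0, 160.0, 29.0], [530.0, 215.0, 64.0]]
streak_plate 0.7 [341. 202.] 371 [ 467. -157.   36.] [[438.0, -195.0, 29.0], [495.0, -129.0, 39.0]]
```

View pics/top0.png

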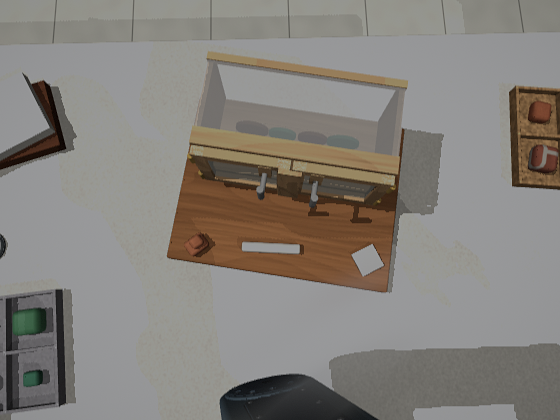

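View pics/side0.png

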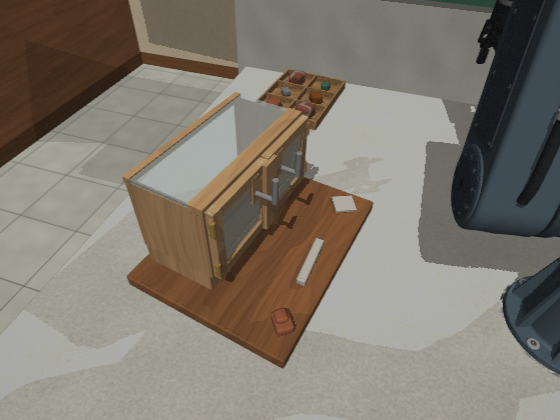

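The top picture shows the case turned slightly, with the post tops near (262,178) for the cover leaf and (314,185) for the under leaf. The side view shows the same posts at about (276,190) and (298,160), and the specimens lie on the step in front.

```bash
cat > m.py <<'E'
from h import *
from scipy.optimize import minimize
A=[];T=[]
for c in ['top','side']:
    im,d=get_image(c); m=np.zeros(d.shape,bool)
    for n in ['cover_leaf','under_leaf']:
        r=finder.regions_of(c,n)
        if r: m|=r[0]['pixels']
    A.append(cloud(c,m,d)); 
    v,u=np.nonzero(d>0); T.append(cloud(c,d>0,d))
    # roof edge
def fit(P):
    # yaw by line fit of the step's rectangle & leaves: use step top points
    S=P[(abs(P[:,2]-30)<5)&(P[:,0]>380)&(P[:,0]<860)&(abs(P[:,1])<300)]
    return S
for c,P,Al in zip(['top','side'],T,A):
    S=fit(P); f=cv2.minAreaRect(S[:,:2].astype(np.float32)); print(c,'step',f)
    Z=P[(abs(P[:,2]-250)<4)&(P[:,0]>500)&(P[:,0]<850)&(abs(P[:,1])<250)]
    print('roof',cv2.minAreaRect(Z[:,:2].astype(np.float32)),len(Z))
    # leaf plane
    best=None;rng=np.random.default_rng(0);L=Al[(Al[:,2]>90)]
    for _ in range(500):
        a,b=L[rng.integers(len(L),size=2),:2]; n=np.array([b[1]-a[1],a[0]-b[0]]);
        if np.linalg.norm(n)<100: continue
        n/=np.linalg.norm(n); n*=-np.sign(n[0]); k=abs((L[:,:2]-a)@n)<2.5
        if best is None or k.sum()>best[0]: best=(k.sum(),n,a,k)
    _,n,a,k=best; q=L[k][:,:2]; w=np.linalg.svd(q-q.mean(0),full_matrices=False)[2][1]; n=w*-np.sign(w[0])
    print('plane n',n,'yaw',np.arctan2(-n[1],-n[0]),'off',n@q.mean(0),k.sum(),len(L))
    h=(P[:,:2]-q.mean(0))@n; t=np.array([n[1],-n[0]]); l=(P[:,:2]-q.mean(0))@t
    pp=P[(h>28)&(h<60)&(P[:,2]>205)&(P[:,2]<256)&(abs(l)<200)]
    for s in (0,1):
        lab=pp[:,1]>-10 if s==0 else pp[:,1]<=-10
        g=pp[lab]
        print('post','CU'[s],len(g),np.round(np.median(g,0),1),np.round(g.min(0)),np.round(g.max(0)), 'top',np.round(g[g[:,2]>240].mean(0),1))
E
python3 m.py
```

```text
top step ((619.9821166992188, -3.862945556640625), (459.8382263183594, 359.01617431640625), 79.54533386230469)
roof ((673.93408203125, -13.620620727539062), (345.9977722167969, 231.7294921875), 79.44026184082031) 17803Traceback (most recent call last):
  File "m.py", line 23, in <module>
    a,b=L[rng.integers(len(L),size=2),:2]; n=np.array([b[1]-a[1],a[0]-b[0]]);
          ~~~~~~~~~~~~^^^^^^^^^^^^^^^
  File "numpy/random/_generator.pyx", line 677, in numpy.random._generator.Generator.integers
  File "numpy/random/_bounded_integers.pyx", line 1334, in numpy.random._bounded_integers._rand_int64
ValueError: high <= 0
```

```bash
cat > p.py <<'E'
from h import *
yaw=np.deg2rad(-10.5); O=np.array([620,-3.9]); R2=np.array([[np.cos(yaw),-np.sin(yaw)],[np.sin(yaw),np.cos(yaw)]])
def loc(P): return np.c_[(P[:,:2]-O)@R2,P[:,2]]
if __name__=='__main__':
  for c in ['top','side']:
    im,d=get_image(c); P=loc(cloud(c,d>0,d))
    S=P[(abs(P[:,2]-30)<4)&(abs(P[:,0])<230)&(abs(P[:,1])<260)]
    print(c,'step',cv2.minAreaRect(S[:,:2].astype(np.float32)))
    for s in (1,-1):
        g=P[(P[:,0]<-42)&(P[:,0]>-75)&(abs(P[:,1]-45*s)<35)&(P[:,2]>203)&(P[:,2]<256)]
        print('post',s,len(g),np.round(g.min(0)),np.round(np.median(g,0)),np.round(g.max(0)),'top',np.round(np.median(g[g[:,2]>241],0),1), 'w',np.round(np.median(g[g[:,2]>241],0)[:2]@R2.T+O,1))
    F=P[(P[:,2]>90)&(P[:,2]<240)&(abs(P[:,0]+16)<4)]; 
    for s in (1,-1):
        G=F[(F[:,1]*s>60)&(F[:,1]*s<165)]; print('face',np.median(G,0), np.polyfit(G[:,1],G[:,0],1))
E
python3 p.py
```

```text
top step ((-0.2208099365234375, 0.1419219970703125), (358.42108154296875, 459.48870849609375), 0.011653956957161427)
post 1 78 [-62.  39. 205.] [-59.  44. 242.] [-51.  51. 247.] top [-57.1  45.1 244.4] w [572.   50.8]
post -1 76 [-63. -50. 204.] [-60. -44. 242.] [-51. -39. 247.] top [-56.8 -44.6 244.7] w [556.  -37.4]
face [-15.12903843 137.11309249 182.16545763] [-4.95524217e-03 -1.43004323e+01]
face [ -15.23555111 -139.01959297  179.48920957] [ 3.11201216e-03 -1.46508118e+01]
side step ((-1.611572265625, 0.3831939697265625), (461.8896179199219, 360.1905822753906), 89.88053131103516)
post 1 146 [-65.  40. 203.] [-60.  49. 227.] [-53.  53. 245.] top [-58.4  46.8 243.7] w [571.1  52.7]
post -1 124 [-64. -49. 204.] [-60. -40. 227.] [-53. -37. 246.] top [-59.1 -42.2 244.3] w [554.2 -34.6]
face [-16.66022438 140.32310461 180.52026456] [-8.40579241e-03 -1.53290587e+01]
face [ -17.10301507 -129.66031788  183.25243881] [ 1.02312148e-02 -1.51717050e+01]
```

```bash
cat > r.py <<'E'
from p import *
def Rt(y): c,s=np.cos(y),np.sin(y); return np.array([[c,s,0],[s,-c,0],[0,0,-1.]])
def rows(start, way, g, dec=1):
    """start=(xyz,yaw); way list of (xyz,yaw) ; prints rows, 8 per line"""
    p,y=np.array(start[0],float),start[1]; out=[]
    for q,w in way:
        d=np.round(Rt(y).T@(np.array(q)-p)/10,dec); t=np.round(-(w-y),2)
        out.append([[float(k)+0 for k in d],[0,0,float(t)],g]); p=p+Rt(y)@d*10; y=y-t
    for i in range(0,len(out),8): print(str(out[i:i+8]).replace(' ',''))
    print('end',np.round(p,1),round(y,3))
def now():
    s=env.sense(); R=np.array(s['eef_rot']); print(s['clock'],np.round(s['tool_pos'],1),np.round(s['contact_force'],1),s['opening'],s['gripper_force'])
    return np.array(s['tool_pos']),np.arctan2(R[1,0],R[0,0])
def W(x,y,z): return np.r_[R2@[x,y]+O,z]
def line(a,b,n): return [(a[0]+(b[0]-a[0])*k/n,a[1]+(b[1]-a[1])*k/n) for k in range(1,n+1)]
def arc(s,th0,th1,n,z=225,yaw0=0):
    "post path for side s (+1 cover) and tool yaw following"
    o=[]
    for th in np.linspace(th0,th1,n+1)[1:]:
        v=np.array([-49,-127]); c,d=np.cos(-th),np.sin(-th); v=np.array([c*v[0]-d*v[1],d*v[0]+c*v[1]])+[-8,172]
        o.append((W(v[0],s*v[1],z),yaw0-s*(th)))
    return o
E
python3 - <<'E'
from r import *
s=now(); s=(s[0]+[0,0,0],s[1]); a=(np.r_[s[0][:2],300],s[1]); b=(W(-57.5,45.3,300),yaw+np.pi); rows(s,[a]+line(a,b,15),1)
E
```

```text
1.3 [ 203.5 -537.8  250.3] [ 0.4 -1.   0.4] 0.9988392951307874 0.0
[[[0.0,0.0,-5.0],[0,0,-0.0],1],[[3.7,-2.8,0.0],[0,0,-0.17],1],[[4.1,-2.1,0.0],[0,0,-0.18],1],[[4.4,-1.4,0.0],[0,0,-0.17],1],[[4.6,-0.6,0.0],[0,0,-0.17],1],[[4.6,0.2,0.0],[0,0,-0.18],1],[[4.6,1.0,0.0],[0,0,-0.17],1],[[4.3,1.7,0.0],[0,0,-0.17],1]]
[[[3.9,2.5,0.0],[0,0,-0.17],1],[[3.4,3.1,0.0],[0,0,-0.18],1],[[2.9,3.6,0.0],[0,0,-0.17],1],[[2.1,4.1,0.0],[0,0,-0.17],1],[[1.5,4.4,0.0],[0,0,-0.18],1],[[0.7,4.6,0.0],[0,0,-0.17],1],[[-0.2,4.6,0.0],[0,0,-0.17],1],[[-0.9,4.6,0.0],[0,0,-0.18],1]]
end [571.9  51.5 300.3] 2.962
```

carry_out([
  [[0,0,-5.0],[0,0,0],1],
  [[3.7,-2.8,0],[0,0,-0.17],1],
  [[4.1,-2.1,0],[0,0,-0.18],1],
  [[4.4,-1.4,0],[0,0,-0.17],1],
  [[4.6,-0.6,0],[0,0,-0.17],1],
  [[4.6,0.2,0],[0,0,-0.18],1],
  [[4.6,1.0,0],[0,0,-0.17],1],
  [[4.3,1.7,0],[0,0,-0.17],1],
])

```text
clock: 2.3
tool_pos: [375.6, -261.1, 300.5]
eef_rot: [[-0.006, 1.0, 0.001], [1.0, 0.006, -0.001], [-0.001, 0.001, -1.0]]
contact_force: [0.9, -0.9, -0.7]
opening: 1.001
gripper_force: 0.0
```

carry_out([
  [[3.9,2.5,0],[0,0,-0.17],1],
  [[3.4,3.1,0],[0,0,-0.18],1],
  [[2.9,3.6,0],[0,0,-0.17],1],
  [[2.1,4.1,0],[0,0,-0.17],1],
  [[1.5,4.4,0],[0,0,-0.18],1],
  [[0.7,4.6,0],[0,0,-0.17],1],
  [[-0.2,4.6,0],[0,0,-0.17],1],
  [[-0.9,4.6,0],[0,0,-0.18],1],
])

```text
clock: 3.3
tool_pos: [572.6, 52.9, 300.4]
eef_rot: [[-0.985, 0.173, 0.0], [0.173, 0.985, -0.0], [-0.0, -0.0, -1.0]]
contact_force: [0.6, -0.5, 0.0]
opening: 0.999
gripper_force: 0.0
```

```bash
python3 - <<'E'
from r import *
s=now(); print(s[1],env.sense()['joint_pos']); b=(W(-57.5,45.3,300),yaw+np.pi); c=(W(-57.5,45.3,225),b[1]); rows(s,[b]+line(b,c,3),1,2)
E
```

```text
3.3 [572.6  52.9 300.4] [ 0.6 -0.5  0. ] 0.9989397105267598 0.0
2.9676223947446467 [-1.14184158e-01  1.42589422e-01  1.54897602e+00 -1.61619819e-04
  1.44965623e+00 -1.51099070e+00]
[[[0.06,-0.19,0.04],[0,0,0.01],1],[[0.0,0.0,2.5],[0,0,-0.0],1],[[0.0,0.0,2.5],[0,0,-0.0],1],[[0.0,0.0,2.5],[0,0,-0.0],1]]
end [571.7  51.1 225. ] 2.958
```

carry_out([
  [[0.06,-0.15,0],[0,0,0.01],1],
  [[0,0,2.5],[0,0,0],1],
  [[0,0,2.5],[0,0,0],1],
  [[0,0,2.5],[0,0,0],1],
  [[0,0,0],[0,0,0],-1],
  [[0,0,0],[0,0,0],-1],
  [[0,0,0],[0,0,0],-1],
  [[0,0,0],[0,0,0],-1],
], grip_force=40)

```text
clock: 4.3
tool_pos: [571.7, 50.9, 226.5]
eef_rot: [[-0.982, 0.189, 0.002], [0.189, 0.982, 0.002], [-0.002, 0.002, -1.0]]
contact_force: [5.9, 30.3, 2.4]
opening: 0.148
gripper_force: 15.8
```

```bash
python3 - <<'E'
from r import *
s=now(); 
P=R2.T@(s[0][:2]-O); print('local tcp',P,s[1]-yaw)
rows((W(-57,45,225),yaw+np.pi),arc(1,0,0.1,4,225,yaw+np.pi)+arc(1,.1,1.58,16,225,yaw+np.pi),-1,2)
E
```

```text
4.3 [571.7  50.9 226.5] [ 5.9 30.3  2.4] 0.14779945920773319 15.809041857719421
local tcp [-57.46043259  45.04973226] 3.1347217643602368
[[[0.32,0.13,0.0],[0,0,0.02],-1],[[0.31,0.12,0.0],[0,0,0.03],-1],[[0.32,0.13,0.0],[0,0,0.03],-1],[[0.31,0.13,0.0],[0,0,0.02],-1],[[1.16,0.5,0.0],[0,0,0.09],-1],[[1.15,0.51,0.0],[0,0,0.1],-1],[[1.15,0.5,0.0],[0,0,0.09],-1],[[1.16,0.51,0.0],[0,0,0.09],-1]]
[[[1.15,0.51,0.0],[0,0,0.09],-1],[[1.15,0.51,0.0],[0,0,0.1],-1],[[1.15,0.5,0.0],[0,0,0.09],-1],[[1.16,0.5,0.0],[0,0,0.09],-1],[[1.15,0.51,0.0],[0,0,0.09],-1],[[1.15,0.51,0.0],[0,0,0.1],-1],[[1.15,0.5,0.0],[0,0,0.09],-1],[[1.16,0.5,0.0],[0,0,0.09],-1]]
[[[1.15,0.51,0.0],[0,0,0.09],-1],[[1.15,0.51,0.0],[0,0,0.1],-1],[[1.15,0.5,0.0],[0,0,0.09],-1],[[1.16,0.5,0.0],[0,0,0.09],-1]]
end [528.1 239.1 225. ] 1.378
```

carry_out([
  [[0,0.1,0],[0,0,0],-1],
  [[0,0,0],[0,0,0],-1],
])

```text
clock: 4.55
tool_pos: [571.9, 51.7, 226.6]
eef_rot: [[-0.982, 0.188, 0.002], [0.188, 0.982, 0.001], [-0.002, 0.001, -1.0]]
contact_force: [-0.2, 4.0, 6.1]
opening: 0.122
gripper_force: 39.2
```

carry_out([
  [[0.32,0.13,-0.1],[0,0,0.02],-1],
  [[0.31,0.13,0],[0,0,0.03],-1],
  [[0.32,0.13,0],[0,0,0.03],-1],
  [[0.31,0.13,0],[0,0,0.02],-1],
])

```text
clock: 5.05
tool_pos: [560.9, 59.3, 226.6]
eef_rot: [[-0.958, 0.287, 0.002], [0.287, 0.958, 0.0], [-0.002, 0.001, -1.0]]
contact_force: [3.5, 3.1, 0.7]
opening: 0.127
gripper_force: 40.2
```

carry_out([
  [[1.16,0.5,0],[0,0,0.09],-1],
  [[1.15,0.5,0],[0,0,0.1],-1],
  [[1.15,0.5,0],[0,0,0.09],-1],
  [[1.15,0.5,0],[0,0,0.09],-1],
  [[1.15,0.5,0],[0,0,0.09],-1],
  [[1.15,0.5,0],[0,0,0.1],-1],
  [[1.15,0.5,0],[0,0,0.09],-1],
  [[1.15,0.5,0],[0,0,0.09],-1],
])

```text
clock: 6.05
tool_pos: [509.6, 142.8, 226.6]
eef_rot: [[-0.512, 0.859, 0.002], [0.859, 0.512, -0.001], [-0.002, 0.001, -1.0]]
contact_force: [3.6, 0.0, 0.5]
opening: 0.13
gripper_force: 40.1
```

```bash
python3 - <<'E'
from r import *
s=now(); P=R2.T@(s[0][:2]-O)-[-8,172]; a=np.arctan2(P[1],P[0]); a0=np.arctan2(-127,-49); th=(a0-a)%(2*np.pi); print('r',np.hypot(*P),'theta',th,'tool',yaw+np.pi-s[1])
rows((W(*(P+[-8,172]),225),s[1]),arc(1,th,1.58,8,225,yaw+np.pi),-1,2)
E
```

```text
6.05 [509.6 142.8 226.6] [3.6 0.  0.5] 0.13031372495794757 40.07806956768036
r 136.0134733670821 theta 0.8425768340551252 tool 0.849997151852409
[[[1.16,0.49,0.0],[0,0,0.08],-1],[[1.14,0.51,0.0],[0,0,0.1],-1],[[1.15,0.5,0.0],[0,0,0.09],-1],[[1.15,0.5,0.0],[0,0,0.09],-1],[[1.15,0.51,0.0],[0,0,0.09],-1],[[1.14,0.51,0.0],[0,0,0.1],-1],[[1.15,0.5,0.0],[0,0,0.09],-1],[[1.15,0.5,0.0],[0,0,0.09],-1]]
end [528.2 239.  225. ] 1.378
```

carry_out([
  [[1.15,0.5,0],[0,0,0.09],-1],
  [[1.15,0.5,0],[0,0,0.1],-1],
  [[1.15,0.5,0],[0,0,0.09],-1],
  [[1.15,0.5,0],[0,0,0.09],-1],
  [[1.15,0.5,0],[0,0,0.09],-1],
  [[1.15,0.5,0],[0,0,0.09],-1],
  [[1.1,0.5,0],[0,0,0.08],-1],
  [[0,0,0],[0,0,0],-1],
])

```text
clock: 7.05
tool_pos: [521.5, 228.0, 226.6]
eef_rot: [[0.088, 0.996, -0.0], [0.996, -0.088, -0.0], [-0.0, -0.0, -1.0]]
contact_force: [-3.7, 1.1, 5.3]
opening: 0.123
gripper_force: 40.6
```

```bash
python3 - <<'E'
from r import *
s=now(); P=R2.T@(s[0][:2]-O)-[-8,172]; a=np.arctan2(P[1],P[0]); a0=np.arctan2(-127,-49); th=(a0-a)%(2*np.pi); print('r',np.hypot(*P),'theta',th,'tool',yaw+np.pi-s[1])
E
```

```text
7.05 [521.5 228.  226.6] [-3.7  1.1  5.3] 0.12297409114722098 40.60991048812866
r 136.51044939489336 theta 1.4854191099474523 tool 1.4752376278650439
```

carry_out([
  [[1.15,0.5,0],[0,0,0.09],-1],
  [[0,0,0],[0,0,0],-1],
  [[0,0,0],[0,0,0],1],
  [[0,0,0],[0,0,0],1],
  [[0,0,0],[0,0,0],1],
  [[0,0,0],[0,0,0],1],
  [[0,0,-3.5],[0,0,0],1],
  [[0,0,-4.0],[0,0,0],1],
])

```text
clock: 8.05
tool_pos: [527.1, 238.5, 301.2]
eef_rot: [[0.178, 0.984, -0.002], [0.984, -0.178, -0.001], [-0.001, -0.002, -1.0]]
contact_force: [1.6, -0.1, 1.1]
opening: 1.004
gripper_force: 0.0
```

```bash
python3 - <<'E'
from r import *
s=now()
b=(W(-57.3,-44.3,300),yaw); m=(W(-130,80,300),yaw+.9)
rows(s,line(s,b,10),1,1)
E
```

```text
8.05 [527.1 238.5 301.2] [ 1.6 -0.1  1.1] 1.0035074865057068 0.0
[[[-2.7,0.8,0.0],[0,0,0.16],1],[[-2.5,1.1,0.0],[0,0,0.16],1],[[-2.2,1.6,0.0],[0,0,0.15],1],[[-2.1,1.9,0.0],[0,0,0.16],1],[[-1.7,2.2,0.1],[0,0,0.16],1],[[-1.3,2.4,0.0],[0,0,0.16],1],[[-0.9,2.6,0.0],[0,0,0.15],1],[[-0.5,2.8,0.0],[0,0,0.16],1]]
[[[-0.1,2.7,0.0],[0,0,0.16],1],[[0.4,2.8,0.0],[0,0,0.16],1]]
end [556.  -37.3 300.2] -0.188
```

carry_out([
  [[-2.7,0.8,0],[0,0,0.16],1],
  [[-2.5,1.1,0],[0,0,0.16],1],
  [[-2.2,1.6,0],[0,0,0.15],1],
  [[-2.1,1.9,0],[0,0,0.16],1],
  [[-1.7,2.2,0.1],[0,0,0.16],1],
  [[-1.3,2.4,0],[0,0,0.16],1],
  [[-0.9,2.6,0],[0,0,0.15],1],
  [[-0.5,2.8,0],[0,0,0.16],1],
])

```text
clock: 9.05
tool_pos: [550.8, 17.0, 300.3]
eef_rot: [[0.992, 0.127, 0.0], [0.127, -0.992, -0.0], [0.0, 0.0, -1.0]]
contact_force: [-0.5, 0.0, -0.0]
opening: 1.001
gripper_force: 0.0
```

carry_out([
  [[-0.1,2.7,0],[0,0,0.16],1],
  [[0.4,2.8,0],[0,0,0.16],1],
  [[0,0,0],[0,0,0],1],
])

```text
clock: 9.43
tool_pos: [556.6, -38.7, 300.2]
eef_rot: [[0.982, -0.189, -0.0], [-0.189, -0.982, -0.0], [-0.0, 0.0, -1.0]]
contact_force: [-0.0, 0.3, 0.2]
opening: 1.004
gripper_force: 0.0
```

```bash
python3 - <<'E'
from r import *
s=now(); b=(W(-57.3,-44,300),yaw); rows(s,[b],1,2)
im,d=get_image('side'); cv2.imwrite('pics/s1.png',im)
P=loc(cloud('side',d>0,d)); g=P[(P[:,2]>100)&(P[:,2]<244)&(P[:,0]<-30)&(P[:,0]>-170)&(P[:,1]>140)&(P[:,1]<210)]
print(np.polyfit(g[:,0],g[:,1],1),np.median(g,0),len(g))
E
```

```text
9.425 [556.6 -38.7 300.2] [-0.   0.3  0.2] 1.0040556058858023 0.0
[[[-0.13,-0.18,0.02],[0,0,-0.01],1]]
end [555.7 -36.7 300. ] -0.181
[-4.93274207e-02  1.72332693e+02] [-95.42144642 174.7298074  188.73797842] 4115
```

View pics/s1.png

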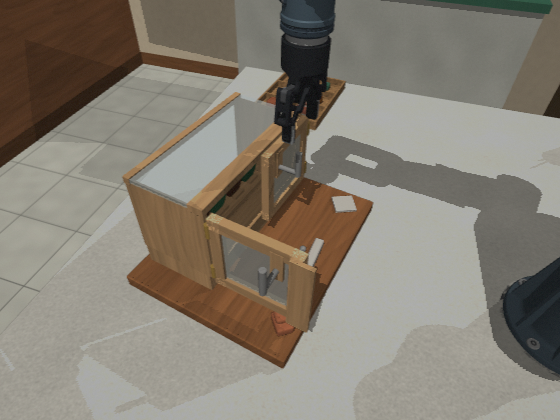

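The picture shows the cover leaf standing about square, running from (213,245) to (305,290). The gripper is above the covered leaf's post at (290,135), and the specimens haven't moved.

carry_out([
  [[-0.1,-0.15,-0.1],[0,0,0],1],
  [[0,0,2.5],[0,0,0],1],
  [[0,0,2.5],[0,0,0],1],
  [[0,0,2.5],[0,0,0],1],
  [[0,0,0],[0,0,0],-1],
  [[0,0,0],[0,0,0],-1],
  [[0,0,0],[0,0,0],-1],
  [[0,0,0],[0,0,0],-1],
])

```text
clock: 10.48
tool_pos: [556.3, -35.9, 227.4]
eef_rot: [[0.982, -0.187, 0.002], [-0.187, -0.982, -0.002], [0.002, 0.001, -1.0]]
contact_force: [-5.1, -24.5, 1.3]
opening: 0.142
gripper_force: 13.6
```

```bash
python3 - <<'E'
from r import *
s=now(); P=R2.T@(s[0][:2]-O); print('local tcp',P,s[1]-yaw)
rows((W(-57,-45,225),yaw),arc(-1,0,1.58,20,225,yaw),-1,2)
E
```

```text
10.475 [556.3 -35.9 227.4] [ -5.1 -24.5   1.3] 0.14177977767146316 13.58191967010498
local tcp [-56.83299112 -43.12864228] -0.004617793698080075
[[[-0.99,0.43,0.0],[0,0,-0.08],-1],[[-0.98,0.42,0.0],[0,0,-0.08],-1],[[-0.99,0.43,0.0],[0,0,-0.08],-1],[[-0.99,0.42,0.0],[0,0,-0.08],-1],[[-0.99,0.42,0.0],[0,0,-0.08],-1],[[-0.99,0.42,0.0],[0,0,-0.07],-1],[[-0.98,0.43,0.0],[0,0,-0.08],-1],[[-0.99,0.43,0.0],[0,0,-0.08],-1]]
[[[-0.99,0.43,0.0],[0,0,-0.08],-1],[[-0.98,0.43,0.0],[0,0,-0.08],-1],[[-0.99,0.42,0.0],[0,0,-0.08],-1],[[-0.99,0.43,0.0],[0,0,-0.08],-1],[[-0.98,0.42,0.0],[0,0,-0.08],-1],[[-0.99,0.43,0.0],[0,0,-0.08],-1],[[-0.99,0.42,0.0],[0,0,-0.08],-1],[[-0.99,0.42,0.0],[0,0,-0.07],-1]]
[[[-0.99,0.43,0.0],[0,0,-0.08],-1],[[-0.98,0.43,0.0],[0,0,-0.08],-1],[[-0.99,0.43,0.0],[0,0,-0.08],-1],[[-0.98,0.43,0.0],[0,0,-0.08],-1]]
end [ 447.3 -197.8  225. ] 1.397
```

carry_out([
  [[0,0.1,0],[0,0,0],-1],
  [[0,0,0],[0,0,0],-1],
  [[-0.5,0.2,0],[0,0,-0.04],-1],
  [[-0.5,0.2,0],[0,0,-0.04],-1],
])

```text
clock: 10.98
tool_pos: [545.9, -39.0, 227.5]
eef_rot: [[0.994, -0.107, 0.003], [-0.107, -0.994, -0.001], [0.003, 0.0, -1.0]]
contact_force: [-0.6, -1.2, 5.1]
opening: 0.13
gripper_force: 39.2
```

carry_out([
  [[-0.99,0.43,-0.1],[0,0,-0.08],-1],
  [[-0.99,0.43,0],[0,0,-0.08],-1],
  [[-0.99,0.43,0],[0,0,-0.08],-1],
  [[-0.99,0.43,0],[0,0,-0.08],-1],
  [[-0.99,0.43,0],[0,0,-0.08],-1],
  [[-0.99,0.43,0],[0,0,-0.07],-1],
  [[-0.99,0.43,0],[0,0,-0.08],-1],
  [[-0.99,0.43,0],[0,0,-0.08],-1],
])

```text
clock: 11.98
tool_pos: [474.3, -85.5, 227.5]
eef_rot: [[0.866, 0.501, 0.002], [0.501, -0.866, -0.0], [0.001, 0.001, -1.0]]
contact_force: [3.5, -1.3, -1.3]
opening: 0.127
gripper_force: 39.1
```

```bash
cat > u.py <<'E'
from r import *
s=now(); P=(R2.T@(s[0][:2]-O))*[1,-1]-[-8,172]; a=np.arctan2(P[1],P[0]); a0=np.arctan2(-127,-49); th=(a0-a)%(2*np.pi); print('r',np.hypot(*P),'theta',th,'tool',s[1]-yaw)
E
python3 u.py
```

```text
11.975 [474.3 -85.5 227.5] [ 3.5 -1.3 -1.3] 0.12712633299141748 39.136252999305725
r 136.93088147175067 theta 0.706181721383476 tool 0.7076085012753921
```

carry_out([
  [[-0.99,0.43,0],[0,0,-0.08],-1],
  [[-0.99,0.43,0],[0,0,-0.08],-1],
  [[-0.99,0.43,0],[0,0,-0.08],-1],
  [[-0.99,0.43,0],[0,0,-0.08],-1],
  [[-0.99,0.43,0],[0,0,-0.08],-1],
  [[-0.99,0.43,0],[0,0,-0.08],-1],
  [[-0.99,0.43,0],[0,0,-0.08],-1],
  [[-0.99,0.43,0],[0,0,-0.08],-1],
])

```text
clock: 12.98
tool_pos: [444.5, -164.9, 227.5]
eef_rot: [[0.395, 0.918, 0.001], [0.918, -0.395, 0.0], [0.001, 0.001, -1.0]]
contact_force: [2.2, 0.4, -0.4]
opening: 0.129
gripper_force: 39.2
```

carry_out([
  [[-0.99,0.43,0],[0,0,-0.08],-1],
  [[-0.99,0.43,0],[0,0,-0.08],-1],
  [[0,0,0],[0,0,0],-1],
])

```text
clock: 13.35
tool_pos: [445.3, -186.6, 227.5]
eef_rot: [[0.248, 0.969, 0.001], [0.969, -0.248, -0.0], [0.0, 0.001, -1.0]]
contact_force: [0.7, -0.6, 1.2]
opening: 0.125
gripper_force: 39.4
```

```bash
python3 u.py
```

```text
13.35 [ 445.3 -186.6  227.5] [ 0.7 -0.6  1.2] 0.12464307801251673 39.419962763786316
r 136.27900142359672 theta 1.4966099468360845 tool 1.5033872837237874
```

Last bit, then release, rise, and back well away.

carry_out([
  [[-0.95,0.4,0],[0,0,-0.07],-1],
  [[0,0,0],[0,0,0],-1],
  [[0,0,0],[0,0,0],1],
  [[0,0,0],[0,0,0],1],
  [[0,0,0],[0,0,0],1],
  [[0,0,0],[0,0,0],1],
  [[0,0,-4.0],[0,0,0],1],
  [[0,0,-5.0],[0,0,0],1],
])

```text
clock: 14.35
tool_pos: [445.9, -195.9, 317.2]
eef_rot: [[0.178, 0.984, -0.003], [0.984, -0.178, 0.002], [0.001, -0.003, -1.0]]
contact_force: [0.5, -0.6, 1.3]
opening: 0.998
gripper_force: 0.0
```

carry_out([
  [[-4.0,-2.0,-1.0],[0,0,0],1],
  [[-5.0,-2.0,0],[0,0,0],1],
  [[-5.0,-2.0,0],[0,0,0],1],
  [[-5.0,-2.0,0],[0,0,0],1],
  [[0,0,0],[0,0,0],1],
  [[0,0,0],[0,0,0],1],
])

```text
clock: 15.1
tool_pos: [334.0, -368.8, 327.1]
eef_rot: [[0.179, 0.984, 0.0], [0.984, -0.179, 0.001], [0.001, -0.0, -1.0]]
contact_force: [-0.7, -0.5, 0.6]
opening: 0.997
gripper_force: 0.0
```

```bash
python3 - <<'E'
from r import *
now()
for c in ['top','side']:
    im,d=get_image(c); cv2.imwrite(f'pics/{c}2.png',im); P=loc(cloud(c,d>0,d))
    for s in (1,-1):
        g=P[(P[:,2]>236)&(P[:,2]<249)&(P[:,0]<-25)&(P[:,0]>-165)&(P[:,1]*s>150)&(P[:,1]*s<205)]; print(c,s,len(g),np.polyfit(g[:,0],g[:,1]*s,1) if len(g)>20 else '')
        h=P[(P[:,2]>240)&(P[:,2]<249)&(P[:,0]<-110)&(P[:,0]>-160)&(P[:,1]*s>207)&(P[:,1]*s<240)]
        if len(h):
            v=np.median(h,0)[:2]*[1,s]-[-8,172]; print('post theta',(np.arctan2(-127,-49)-np.arctan2(v[1],v[0]))%(2*np.pi),len(h))
    for n in ['selenite','copper','streak_plate']:
        r=finder.regions_of(c,n)
        if r: print(n,np.round(np.median(cloud(c,r[0]['pixels'],d),0)))
E
```

```text
15.1 [ 334.  -368.8  327.1] [-0.7 -0.5  0.6] 0.9966432296744401 0.0
top 1 967 [-7.04887293e-03  1.70555214e+02]
post theta 1.565691943219825 45
top -1 974 [-1.19887340e-02  1.70671463e+02]
post theta 1.571170588843204 48
selenite [498.  38.  47.]
copper [509. 179.  51.]
streak_plate [ 472. -143.   37.]
side 1 1066 [-6.75763169e-03  1.73963673e+02]
post theta 1.576353689541035 59
side -1 528 [-8.18611056e-03  1.68031144e+02]
post theta 1.5588013742018232 26
selenite [493.  17.  47.]
copper [508. 202.  50.]
streak_plate [ 467. -155.   36.]
```

View pics/top2.png

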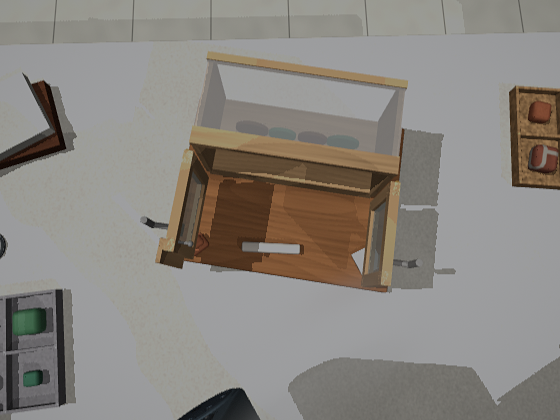

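Both leaves stand square, with their posts at (148,222) and (415,263). The specimens are unmoved: the wand still spans (243–300,248), and the copper and plate are only partly hidden by the leaves.

```bash
python3 -c "
from workcell import env
print(env.hand_in())"
```

```text
the job is handed in; nothing more can be done
None
```

Both leaves are open to about 1.57 rad (square to the front), the covering leaf first and then the covered one; the specimens are where they lay, the arm is clear, and the job was handed in at about 15 s.

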